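Seat the check plug and hold the contact probe on its dot

TASK

Stand the steel check plug upright in the blue-ringed well of the dry-block heater, dotted end up and fully home, and let go of it. Then take the orange-handled contact probe out of its leaning stand, turn it upright and hold its sprung tip on the red dot on top of the plug, pressing gently so that the tip is pushed in about half of its 12 mm travel. Finish like that, still holding the probe on the dot; leave the specimen cup, the amber bottle and the timer where they are.

Things in the scene. Friction and masses are not known exactly. Their poses are not given: they have to be found in the camera images.
- heater: dry-block heater, fixed to the bench, 110 x 130 mm and 60 mm high, white case with an aluminium block at the back holding three equal wells in a row. Origin: centre of its underside; z up, x from the low front panel (45 mm high) to the back. Wells: bore 26 mm, 45 mm deep (floor 15 mm above the bench), centres at x = +20 mm and y = -40, 0 and +40 mm. The one at y = +40 mm has the blue ring
- well_mouth (a point): centre of the mouth of the blue-ringed well, 60 mm above the bench; axes as the heater's
- plug: steel check plug, a straight round bar 22 mm in diameter, 90 mm high, 0.1 kg, standing loose on the bench; foot tapered over 7 mm to 13 mm, red dot in a white ring on the flat top. Origin: centre of its foot; z along it, up. Fully home in the well it rises 45 mm out of the block and its top is 105 mm above the bench
- plug_spot (a point): centre of the red dot (12 mm wide) on the flat top of the plug, 90 mm above its foot
- stand: probe stand fixed to the bench: dark disc 84 mm wide, 10 mm high, with a grey tube (bore 16 mm, outside 25 mm) that leans 20 degrees (0.349 rad) from vertical towards the stand's own -x side. Origin: centre of the disc's underside; z up. The rim is about 80 mm above the bench; the probe comes out along the tube's axis, after 60 mm
- probe: contact probe, 140 mm long, 0.09 kg, leaning in the stand. Origin: end of its tip with the spring relaxed (23 mm above the bench in the stand); z from tip to handle. Green sprung tip with rounded brass end, 7 mm wide, 0-14 mm; steel shaft 12 mm wide, 14-60; black collar 28 mm wide, 60-66 (rests on the stand's rim); orange round handle 20 mm wide, 66-140 mm
- probe_point (a point): rounded end of the probe's sprung tip (moves in with it)
- probe_nib (a joint): how far the sprung tip is pushed into the probe, m: 0 relaxed, 0.012 fully in. It pushes back with about 0.9 N at once and 0.3 N more for every mm (2.7 N half way, 4.5 N fully in)
- cup: white specimen cup with orange lid, 52 mm wide, 56 mm high, bystander; origin: centre of its underside
- amber_vial: small amber bottle with red cap, 31 mm wide, 78 mm high, bystander; origin: centre of its underside
- timer: white bench timer, 54 x 68 mm, 34 mm high, bystander; origin: centre of its underside
- electrolyte_analyser: tall grey bench analyser, fixed, 438 mm deep, 226 mm wide, 372 mm high, standing behind the heater: swing round its front. Origin: centre of its underside; its front is 219 mm towards the robot from there, its sides 113 mm left and right

How it is judged:
On the way, in this order (a step that is already met when the one before it is completed fails the run):
1. the plug stands fully home in the blue-ringed well, dot up, let go, with the probe still in its stand (z of plug in the frame of heater below 0.019 m and horizontal distance between plug and well_mouth below 0.005 m and angle between plug's own z axis and vertical below 0.12 rad and contact force between plug and the fingers below 0.1 N and distance between probe and stand below 0.045 m), for 0.2 s.
2. the probe has been lifted out of its stand in the gripper (distance between probe and stand above 0.08 m and contact force between probe and the fingers above 1 N and contact force between probe and stand below 0.1 N), for 0.1 s.
At the end, for the whole second after the job is handed in: plug upright (0.12 rad) in the ringed well, foot within 4 mm of its floor and 5 mm of its axis, untouched by the robot; probe gripped, still, clear of heater and stand, upright within 0.14 rad, its point within 6.5 mm of the dot's centre, tip pushed in 2 to 10.5 mm, force 0.6 to 7 N (z of plug in the frame of heater below 0.019 m and horizontal distance between plug and well_mouth below 0.005 m and angle between plug's own z axis and vertical below 0.12 rad and contact force between plug and the arm below 0.2 N and contact force between plug and the fingers below 0.2 N and distance between probe_point and plug_spot below 0.0065 m and angle between probe's own z axis and vertical below 0.14 rad and value of joint probe_nib between 0.002 and 0.0105 m and contact force between probe and plug between 0.6 and 7 N and contact force between probe and the fingers above 1 N and contact force between probe and heater below 0.1 N and contact force between probe and stand below 0.1 N and linear speed of probe below 0.02 m/s); the arm keeps its last pose, push and grip.
It fails at once if the probe is pressed on the plug or the heater with more than 15 N (contact force between probe and plug above 15 N or contact force between probe and heater above 15 N).
It fails at once if the cup, the amber bottle or the timer is pushed more than 30 mm or knocked over (distance of any of cup, amber_vial, timer from where it was at the start of the episode above 0.03 m or angle between any of cup, amber_vial, timer's own z axis and vertical above 0.5 rad).
It also fails if it takes over 72 s, if anything falls off the work surface, if the arm or the gripper's body presses on something with over 40 N, if the wrist force passes 120 N, or if a joint passes its speed limit or range.

ROBOT

A 7-joint arm with a two-finger parallel gripper is mounted at the origin on a cart in front of the work surface, level with it; the furniture and walls round the work are solid. World frame = base frame: x ahead of the robot, y to its left, z up, the work surface at z = 0. Lengths are in m, angles in rad, forces in N, time in s.
With the tool pointing down it reaches from about 0.4 to 0.875 m from the base axis. Payload 19.3 kg.
Tool frame: the origin (TCP) lies where the fingers leave the gripper's body, on its centre line; the fingertips stand 73 mm ahead of it and the grasp point (between the pads) lies 54 mm ahead of it; z points along the fingers, y is the direction in which the jaws open and shut (so a half turn about z gives the same grasp; the last joint's range is limited). The gripper opens to 85 mm and grips with 20 to 120 N. Pads are 22 mm wide; open, the fingers measure 114 mm over their backs; the gripper's body (76 mm by 85 mm) begins 54 mm behind the grasp point. The pads swing forward as they close: fully open they stand 13 mm farther back than shut.
Start: joints at [1.215, 0.521, -0.036, 1.599, 0.021, 1.021, -0.113], TCP at [0.176, -0.6, 0.304] pointing down, gripper open.
Joint ranges: [-2.91, 2.91], [-0.3, 2.13], [-1.5, 1.42], [0.17, 2.43], [-1.26, 4.41], [0.16, 1.93], [-2.52, 2.52]. Speed limits (rad/s): [1.89, 1.89, 2.39, 2.39, 3.01, 3.01, 3.01].

INTERFACE

Orientations are given as a unit quaternion [x, y, z, w].
In Python, from bench import readout, get_image, workorder, finder gives the robot as it stands.
- The arm moves only by the tool carry_out, never from a script. Its argument "rows" is one flat list of numbers, 7 for each row, row after row: the opening, from 0 (shut) to 1 (fully open), then the shift along the world's x, y, z in cm, then the turn, a rotation vector about the world's x, y, z in degrees. In form: [grip, x, y, z, ax, ay, az, grip, x, y, z, ax, ay, az, ...]. A call has 1 to 12 rows; each row shifts and turns the pose as measured when the row begins; what a row does not reach is not made up. A row lasts 1/8 s, in which the tool goes at most 62.5 mm and 10.7 degrees, less where a joint would pass 70% of its speed; a pose out of reach is approached as far as the arm can. A call with a gripper value outside its range is refused whole. The fingers move at their own pace and stop on an object; the grip force is fixed at half the most. Time passes only in rows, so rows that do not move let the fingers close. It gives the time, the measured TCP pose, the force and the opening at its end, in the units of the state.
- readout.state(): the state, without advancing time (a new reading comes with each control period).
- get_image(name): name is "scene" or "side" or "wrist"; returns a dict with "pixels" (384x512x3 uint8, red, green, blue), "fx", "fy", "cx", "cy" (pixels), "cam_to_world" (4x4, takes a point from camera to world coordinates); the wrist camera has in their place "tool_from_camera" (4x4, takes a point from camera to tool coordinates, whose origin is the TCP and whose axes are the flange's). Camera axes: x right, y down, z forward; pixel columns grow to the right and rows downward; lengths in m; the calibration is good to about 2 mm. A picture is of the moment at which its call begins: read the wrist's pose just before it. There is no depth.
- workorder.job_done(): hands the job in, once; it reports no verdict.
Trained networks look in the newest picture that a camera, given by its name, has taken for a name from the list of things; names that differ only in an ending like _2 or _b are one class to them, and where a whole thing is asked for, a point or a joint stands for the part that bears it (a point fixed in the world has none). Each returns a list of dicts, best first, with "p" (0 to 1); they miss things now and then, are a little off and sometimes report something else, mostly with a low value. They report only what shows in the picture. A call takes as long as a camera call.
- finder.boxes_of(camera, query): "position" ([x, y, z] in m, in world coordinates, good to about 4 mm: the middle of the surface that is visible of it).
- finder.trace(camera, query): "pixels" (384x512 bool, what is visible of it).
The state is a dict: "time": time; "qpos": joint angles; "qd": joint speeds; "effort": joint torques, N m; "eef_pos": TCP position; "tcp_rot": TCP orientation; "contact_force": force on the tool from outside, world axes, zero at the start; "moment": the same for the moment, N m; "width": opening from 0.0 (shut) to 1.0 (fully open).
Only numpy, scipy, OpenCV 4.12 (cv2) and the standard library are available. Lean on these libraries where they do the work, as an engineer would, in place of code of your own. Each camera call takes 0.05 s, during which the arm holds its last target. There are 200 camera calls.

## Working session

There is one attempt and no reset: what is moved stays moved. The work goes in short steps, Python scripts to look and compute and a tool call to move; the robot and the scene stay as the last step left them, time stands still between calls to the robot, and variables do not carry over. Pictures are saved under pics/ and viewed, about 8 in all and at most 12, crops included, and the job is handed in when it is done.

Besides the shell and the picture viewer there is one more tool, called after "Request:" as name(argument=value, ...) on one line, values as JSON. carry_out: Moves the arm, as the interface text tells. Its arguments: {"type":"object","properties":{"rows":{"type":"array","items":{"type":"number"}}},"required":["rows"]}

```bash
mkdir -p pics; python3 - <<'E'
from bench import readout,get_image,finder
import cv2,numpy as np
s=readout.state();print({k:np.round(v,3).tolist() for k,v in s.items()})
ims=[]
for c in["scene","side"]:
    i=get_image(c);cv2.imwrite(f"pics/{c}0.png",i["pixels"][:,:,::-1]);print(c,i["fx"],i["cx"],i["cy"],np.round(i["cam_to_world"],3).tolist())
    for q in["heater","plug","stand","probe","cup","amber_vial","timer","electrolyte_analyser","plug_spot"]:
        print(q,[(np.round(d["position"],3).tolist(),round(d["p"],2)) for d in finder.boxes_of(c,q)[:2]])
E
```

```text
{'time': 0.0, 'qpos': [1.215, 0.522, -0.036, 1.6, 0.021, 1.021, -0.113], 'qd': [0.0, 0.0, -0.0, 0.0, 0.002, 0.0, -0.001], 'effort': [0.001, -92.711, 1.98, -36.993, 0.018, 0.008, 0.0], 'eef_pos': [0.176, -0.599, 0.303], 'tcp_rot': [0.99, 0.142, -0.0, -0.001], 'contact_force': [-0.566, 0.176, -0.227], 'moment': [0.03, -0.02, 0.034], 'width': 0.999}
scene 349.8511171571663 254.41113300220738 195.24100020038716 [[-0.654, -0.559, 0.511, 0.131], [-0.757, 0.498, -0.424, 0.204], [-0.017, -0.663, -0.748, 0.708], [0.0, 0.0, 0.0, 1.0]]
heater [([0.416, -0.026, 0.044], 0.68)]
plug [([0.502, -0.409, 0.057], 0.64)]
stand [([0.532, -0.26, 0.011], 0.85), ([0.384, -0.335, 0.024], 0.44)]
probe [([0.517, -0.252, 0.128], 0.58)]
cup [([0.658, -0.289, 0.053], 0.81)]
amber_vial [([0.458, 0.1, 0.05], 0.78)]
timer [([0.384, -0.336, 0.023], 0.56)]
electrolyte_analyser [([0.656, -0.289, 0.055], 0.68)]
plug_spot [([0.501, -0.415, 0.053], 0.57)]
side 419.8597783217063 254.70330050015878 190.72375107492408 [[0.99, -0.069, 0.122, 0.441], [-0.138, -0.627, 0.767, -1.06], [0.023, -0.776, -0.63, 0.815], [0.0, 0.0, 0.0, 1.0]]
heater [([0.427, -0.06, 0.051], 0.98)]
plug [([0.504, -0.428, 0.057], 0.72)]
stand [([0.53, -0.282, 0.009], 0.59), ([0.504, -0.427, 0.059], 0.46)]
probe [([0.516, -0.261, 0.122], 0.81), ([0.393, -0.354, 0.026], 0.48)]
cup [([0.669, -0.309, 0.058], 0.65)]
amber_vial [([0.473, 0.09, 0.047], 0.64)]
timer [([0.394, -0.353, 0.027], 0.68)]
electrolyte_analyser [([0.669, -0.309, 0.056], 0.42)]
plug_spot [([0.505, -0.43, 0.056], 0.82)]
```

View pics/scene0.png

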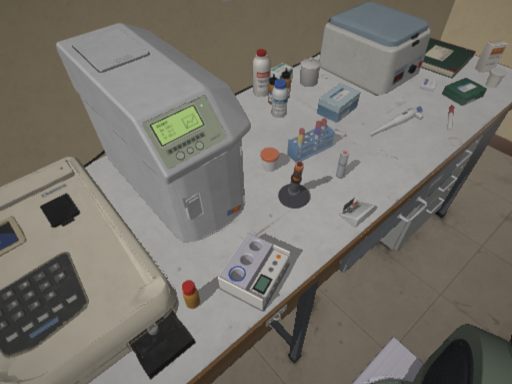

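View pics/side0.png

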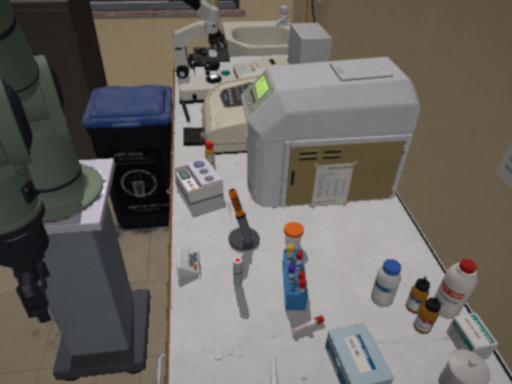

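```bash
cat > h.py <<'E'
import cv2,numpy as np
from bench import readout,get_image,finder
def cam(c):
    if c=="wrist":
        s=readout.state()
        from scipy.spatial.transform import Rotation as R
        T=np.eye(4);T[:3,:3]=R.from_quat(s["tcp_rot"]).as_matrix();T[:3,3]=s["eef_pos"]
        i=get_image(c);i["cam_to_world"]=T@np.array(i["tool_from_camera"])
    else:i=get_image(c)
    i["T"]=np.array(i["cam_to_world"]);return i
def ray(i,u,v):
    d=i["T"][:3,:3]@np.array([(u-i["cx"])/i["fx"],(v-i["cy"])/i["fy"],1]);return i["T"][:3,3],d/np.linalg.norm(d)
def onz(i,u,v,z):
    o,d=ray(i,u,v);return o+d*(z-o[2])/d[2]
def tri(a,b):
    A=np.zeros((3,3));y=np.zeros(3)
    for o,d in(a,b):
        P=np.eye(3)-np.outer(d,d);A+=P;y+=P@o
    return np.linalg.solve(A,y)
def proj(i,p):
    q=np.linalg.inv(i["T"])@np.append(p,1);return q[0]/q[2]*i["fx"]+i["cx"],q[1]/q[2]*i["fy"]+i["cy"]
def crop(i,u,v,w,h,k):
    u0,v0=max(0,int(u-w/2)),max(0,int(v-h/2));return cv2.resize(i["pixels"][v0:v0+h,u0:u0+w,::-1],None,fx=k,fy=k,interpolation=cv2.INTER_CUBIC),(u0,v0)
E
python3 - <<'E'
from h import *
S=cam("scene");
def ext(m):
    v,u=np.nonzero(m)
    if len(u)==0:return None
    return dict(c=(u.mean().round(1),v.mean().round(1)),top=(u[v==v.min()].mean().round(1),v.min()),bot=(u[v==v.max()].mean().round(1),v.max()),l=u.min(),r=u.max(),n=len(u))
def run(c,i):
    for q in["plug","probe","stand","heater"]:
        t=finder.trace(c,q)
        if t:print(c,q,round(t[0]["p"],2),ext(t[0]["pixels"]))
run("scene",S);D=cam("side");run("side",D)
a,ao=crop(S,296,185,130,100,6);b,bo=crop(D,225,215,130,100,6);e,eo=crop(S,250,270,130,100,6)
print(ao,bo,eo)
for n,x in zip("abe",(a,b,e)):cv2.imwrite(f"pics/{n}.png",x)
E
```

```text
scene plug 0.8 {'c': (np.float64(342.1), np.float64(163.7)), 'top': (np.float64(344.0), np.int64(150)), 'bot': (np.float64(340.0), np.int64(178)), 'l': np.int64(336), 'r': np.int64(348), 'n': 231}
scene probe 0.56 {'c': (np.float64(297.2), np.float64(172.5)), 'top': (np.float64(299.0), np.int64(161)), 'bot': (np.float64(296.5), np.int64(183)), 'l': np.int64(291), 'r': np.int64(303), 'n': 208}
scene stand 0.94 {'c': (np.float64(293.4), np.float64(195.3)), 'top': (np.float64(291.5), np.int64(182)), 'bot': (np.float64(294.0), np.int64(208)), 'l': np.int64(278), 'r': np.int64(309), 'n': 651}
scene heater 0.97 {'c': (np.float64(254.2), np.float64(271.3)), 'top': (np.float64(249.0), np.int64(234)), 'bot': (np.float64(262.5), np.int64(310)), 'l': np.int64(218), 'r': np.int64(289), 'n': 3485}
side plug 0.7 {'c': (np.float64(236.9), np.float64(271.6)), 'top': (np.float64(237.0), np.int64(257)), 'bot': (np.float64(237.5), np.int64(286)), 'l': np.int64(232), 'r': np.int64(242), 'n': 307}
side probe 0.78 {'c': (np.float64(236.3), np.float64(204.5)), 'top': (np.float64(232.5), np.int64(188)), 'bot': (np.float64(238.5), np.int64(219)), 'l': np.int64(228), 'r': np.int64(245), 'n': 283}
side stand 0.92 {'c': (np.float64(243.1), np.float64(236.1)), 'top': (np.float64(243.5), np.int64(218)), 'bot': (np.float64(243.5), np.int64(250)), 'l': np.int64(228), 'r': np.int64(258), 'n': 672}
side heater 0.77 {'c': (np.float64(198.0), np.float64(180.7)), 'top': (np.float64(204.0), np.int64(158)), 'bot': (np.float64(191.0), np.int64(204)), 'l': np.int64(174), 'r': np.int64(222), 'n': 1618}
(231, 135) (160, 165) (185, 220)
```

View pics/a.png

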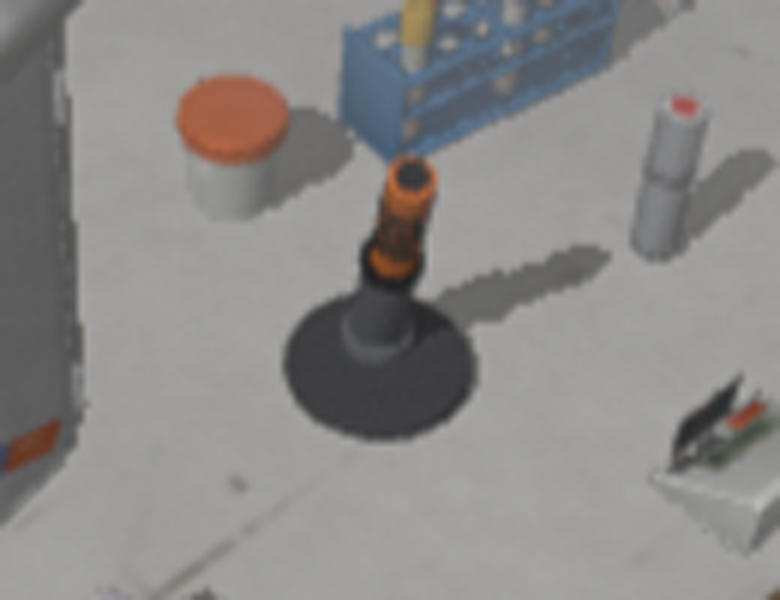

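View pics/b.png

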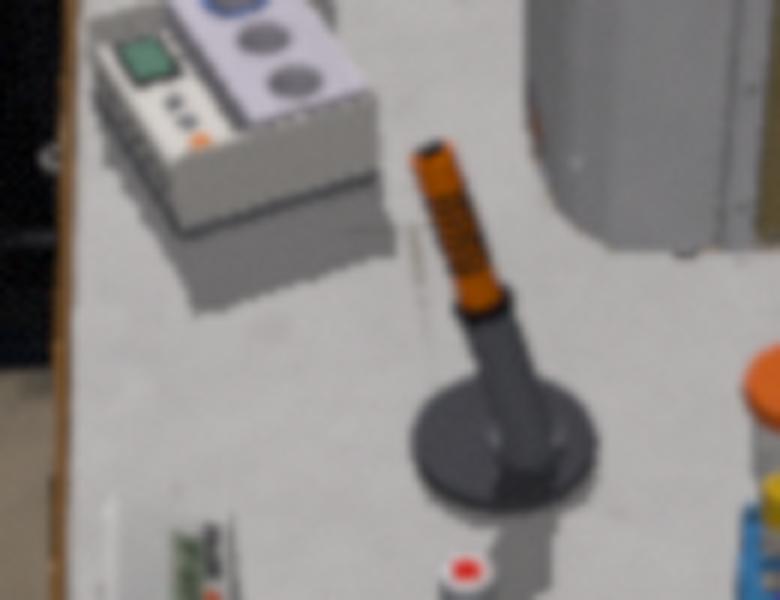

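View pics/e.png

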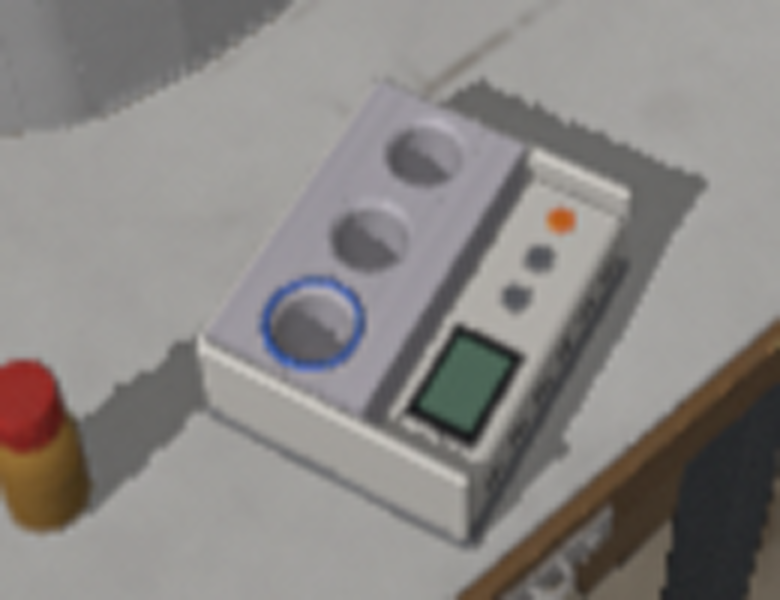

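```bash
python3 - <<'E'
from h import *
S=cam("scene");D=cam("side")
pts=dict(dot=((345.0,152.3),(237.6,259.8),.09),htop=((299.6,164.3),(231.6,189.6),None),collar=((295.8,180.1),(240.5,216),None),ring=((237,273.6),(199,165.3),.06),w0=((246.3,259.8),(203.6,171.1),.06),w1=((255.5,245.6),(208.8,178.5),.06))
for n,(a,b,z) in pts.items():
    p=tri(ray(S,*a),ray(D,*b));print(n,p.round(4),end=' ')
    if z:print(onz(S,*a,z).round(4),onz(D,*b,z).round(4))
    else:print()
# analyser front base points, stand disc centre
print("an",onz(S,180,236,0).round(3),onz(S,243,210,0).round(3),"stand",onz(S,294,195,.01).round(3),onz(D,243.5,238.5,.01).round(3))
E
```

```text
dot [ 0.5079 -0.4219  0.0911] [ 0.5088 -0.423   0.09  ] [ 0.5078 -0.4211  0.09  ]
htop [ 0.5114 -0.2477  0.1556] 
collar [ 0.5317 -0.2631  0.0779] 
ring [0.4346 0.0044 0.0566] [0.4336 0.0055 0.06  ] [ 0.434  -0.0009  0.06  ]
w0 [ 0.4467 -0.0305  0.0586] [ 0.4461 -0.03    0.06  ] [ 0.4467 -0.0324  0.06  ]
w1 [ 0.4605 -0.0687  0.0587] [ 0.4602 -0.0681  0.06  ] [ 0.4602 -0.0707  0.06  ]
an [0.635 0.028 0.   ] [ 0.595 -0.141  0.   ] stand [ 0.538 -0.271  0.01 ] [ 0.539 -0.278  0.01 ]
```

Request:
carry_out(rows=[1, 4.2, 2.2, 0, 0, 0, 0, 1, 4.2, 2.2, 0, 0, 0, 0, 1, 4.2, 2.2, 0, 0, 0, 0, 1, 4.2, 2.2, 0, 0, 0, 0, 1, 4.2, 2.2, 0, 0, 0, 0, 1, 4.2, 2.2, 0, 0, 0, 0, 1, 4.0, 2.2, 0, 0, 0, 0, 1, 3.9, 2.2, 0, 0, 0, 0, 1, 0, 0, 0, 0, 0, 0])

```text
time: 2.72
eef_pos: [0.5161, -0.4165, 0.3039]
tcp_rot: [0.99, 0.141, 0.0, 0.0]
contact_force: [0.2, -0.9, -0.3]
width: 1.0
```

```bash
python3 - <<'E'
from h import *
W=cam("wrist");cv2.imwrite("pics/w1.png",W["pixels"][:,:,::-1])
print(np.round(W["tool_from_camera"],3).tolist(),W["fx"],proj(W,(.508,-.422,.09)))
for q in["plug","plug_spot"]:
    t=finder.trace("wrist",q)
    for d in t[:2]:
        v,u=np.nonzero(d["pixels"]);print(q,round(d["p"],2),u.mean(),v.mean(),u.min(),u.max(),v.min(),v.max())
h=cv2.cvtColor(W["pixels"],cv2.COLOR_RGB2HSV);m=((h[...,0]<8)|(h[...,0]>172))&(h[...,1]>130)&(h[...,2]>100)
n,l,s,c=cv2.connectedComponentsWithStats(m.astype(np.uint8))
for k in range(1,n):
    if s[k,4]>40:print(s[k],c[k],onz(W,*c[k],.09).round(4))
E
```

```text
[[-0.0, -0.952, -0.305, 0.078], [1.0, -0.0, -0.001, -0.0], [0.001, -0.305, 0.952, -0.07], [0.0, 0.0, 0.0, 1.0]] 322.610632367558 (np.float64(260.93171676652355), np.float64(187.87834138697994))
plug 0.6 258.5791556728232 179.0580474934037 248 270 158 198
plug_spot 0.61 258.57512953367876 178.57642487046633 248 270 158 198
[413  40   9  17 106] [416.31132075  47.64150943] [ 0.6569 -0.5091  0.09  ]
[254 184  10  10  84] [258.4047619  188.32142857] [ 0.5069 -0.4199  0.09  ]
```

View pics/w1.png

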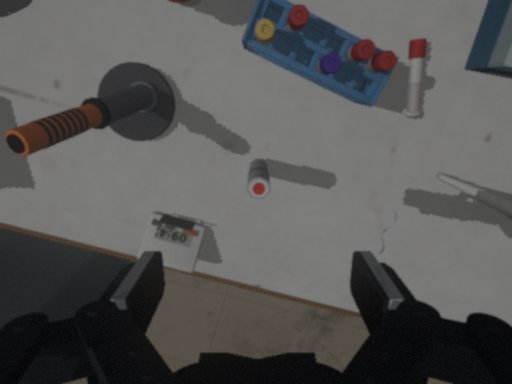

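Request:
carry_out(rows=[0.6, -0.9, -0.35, -3, 0, 0, 0, 0.6, 0, 0, -4.5, 0, 0, 0, 0.6, 0, 0, -4.5, 0, 0, 0, 0.6, 0, 0, -2.5, 0, 0, 0, 0.6, 0, 0, 0, 0, 0, 0])

```text
time: 3.5
eef_pos: [0.4968, -0.4293, 0.1572]
tcp_rot: [0.991, 0.134, -0.001, 0.003]
contact_force: [0.4, -1.1, 1.2]
width: 0.601
```

Request:
carry_out(rows=[0.6, 1.0, 0.9, 0, 0, 0, 0.8, 0.6, 0, 0, 0, 0, 0, 0])

```text
time: 3.75
eef_pos: [0.5077, -0.4208, 0.1597]
tcp_rot: [0.99, 0.141, 0.0, 0.004]
contact_force: [0.1, -0.4, -0.0]
width: 0.6
```

```bash
cat > red.py <<'E'
from h import *
def red(z,W=None):
    W=W or cam("wrist")
    h=cv2.cvtColor(W["pixels"],cv2.COLOR_RGB2HSV);m=((h[...,0]<8)|(h[...,0]>172))&(h[...,1]>130)&(h[...,2]>80)
    n,l,s,c=cv2.connectedComponentsWithStats(m.astype(np.uint8))
    for k in range(1,n):
        if s[k,4]>80:print(s[k],c[k],onz(W,*c[k],z).round(4))
E
python3 - <<'E'
from red import *
s=readout.state();print(s["eef_pos"],s["tcp_rot"]);W=cam("wrist");red(.09,W);cv2.imwrite("pics/w2.png",W["pixels"][:,:,::-1])
E
```

```text
[ 0.50765788 -0.42080119  0.1597276 ] [9.90059789e-01 1.40591630e-01 1.46657529e-04 3.94791138e-03]
[501   0  11  21 164] [507.15853659   8.11585366] [ 0.6376 -0.4839  0.09  ]
[244 247  22  20 336] [254.91071429 256.94345238] [ 0.507  -0.4199  0.09  ]
```

Request:
carry_out(rows=[0.6, -0.1, 0.1, -1.7, 0, 0, 0, 0.6, 0, 0, -1.7, 0, 0, 0, 0.6, 0, 0, 0, 0, 0, 0, 0, 0, 0, 0, 0, 0, 0, 0, 0, 0, 0, 0, 0, 0, 0, 0, 0, 0, 0, 0, 0, 0, 0, 0, 0, 0, 0, 0])

```text
time: 4.68
eef_pos: [0.5059, -0.421, 0.1247]
tcp_rot: [0.99, 0.14, 0.0, 0.005]
contact_force: [-0.3, -0.2, -2.3]
width: 0.246
```

Request:
carry_out(rows=[0, 0, 0, 5, 0, 0, 0, 0, 0, 0, 5, 0, 0, 0, 0, 0, 0, 5, 0, 0, 0, 0, -0.5, 3, 3.5, 0, 0, 0, 0, -1, 5, 0.5, 0, 0, 0, 0, -1, 5.5, 0, 0, 0, 0, 0, -1, 5.5, 0, 0, 0, 0, 0, -1, 5.5, 0, 0, 0, 0, 0, -1, 5.5, 0, 0, 0, 0, 0, -1, 5.5, 0, 0, 0, 0, 0, -1, 4, 0, 0, 0, 0, 0, 0, 0, 0, 0, 0, 0])

```text
time: 6.18
eef_pos: [0.4252, -0.014, 0.3226]
tcp_rot: [0.99, 0.14, 0.003, 0.006]
contact_force: [1.2, 0.3, -1.8]
width: 0.245
```

Request:
carry_out(rows=[0, 0.8, 2, -2, 0, 0, 0, 0, 0, 0, 0, 0, 0, 0])

```text
time: 6.42
eef_pos: [0.4337, 0.0058, 0.3028]
tcp_rot: [0.99, 0.14, 0.004, 0.006]
contact_force: [-0.5, -0.7, -0.4]
width: 0.24
```

```bash
cat > ring.py <<'E'
from h import *
def ring():
    s=readout.state();W=cam("wrist");print(np.round(s["eef_pos"],4),np.round(s["tcp_rot"],4))
    h=cv2.cvtColor(W["pixels"],cv2.COLOR_RGB2HSV);m=((h[...,0]>105)&(h[...,0]<130)&(h[...,1]>120)&(h[...,2]>50)).astype(np.uint8)
    n,l,st,c=cv2.connectedComponentsWithStats(m)
    for k in range(1,n):
        if st[k,4]>60:
            v,u=np.nonzero(l==k);e=cv2.fitEllipse(np.c_[u,v].astype(np.float32))
            P=np.array([onz(W,a,b,.06)[:2] for a,b in zip(u,v)])
            A=np.c_[2*P,np.ones(len(P))];x=np.linalg.lstsq(A,(P**2).sum(1),rcond=None)[0]
            print(st[k],np.round(e[0],1),onz(W,*e[0],.06).round(4),"circle",x[:2].round(4),np.sqrt(x[2]+x[:2]@x[:2]).round(4))
    return W
E
python3 - <<'E'
from ring import *
W=ring();cv2.imwrite("pics/w3.png",W["pixels"][:,:,::-1]);print(proj(W,(.433,.006,.06)))
E
```

```text
[0.4337 0.0058 0.3028] [0.9902 0.1397 0.0041 0.0064]
(np.float64(254.0089584809449), np.float64(172.50218331797345))
```

View pics/w3.png

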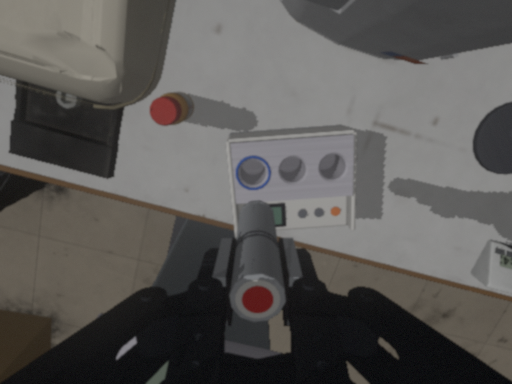

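```bash
sed -i 's/h\[...,1\]>120)/h[...,1]>90)/; s/h\[...,2\]>50/h[...,2]>30/; s/,4\]>60/,4]>30/' ring.py; python3 - <<'E'
from ring import *
from red import red
W=ring();red(readout.state()["eef_pos"][2]-.0347,W)
# plug foot outline in image: print predicted foot centre
z=readout.state()["eef_pos"]
print("foot pred",proj(W,z+np.array([0,0,-.1247])))
g=cv2.cvtColor(W["pixels"],cv2.COLOR_RGB2GRAY)
for v in(205,210,216,225,240,255):print(v,g[v,228:288].tolist())
E
```

```text
[0.4337 0.0049 0.3034] [0.9902 0.1391 0.0044 0.0067]
[235 156  34  34 175] [251.7 172.4] [0.4326 0.0072 0.06  ] circle [0.4323 0.0071] 0.0164
[150  97  26  27 541] [162.40665434 110.46395564] [0.4942 0.0532 0.269 ]
[243 287  30  25 597] [257.19262982 299.09882747] [0.4353 0.0053 0.269 ]
foot pred (np.float64(255.75438587782452), np.float64(215.87268749884373))
205 [138, 136, 136, 143, 149, 140, 118, 96, 89, 96, 101, 101, 103, 103, 103, 99, 97, 94, 97, 97, 94, 90, 87, 86, 84, 82, 79, 79, 78, 78, 75, 75, 72, 72, 73, 72, 72, 74, 79, 79, 69, 58, 47, 44, 47, 44, 46, 47, 48, 50, 48, 47, 45, 42, 45, 64, 106, 135, 147, 149]
210 [137, 137, 139, 146, 150, 146, 128, 105, 86, 89, 96, 100, 100, 100, 99, 98, 96, 95, 93, 91, 90, 88, 87, 85, 84, 82, 81, 81, 77, 78, 73, 74, 73, 72, 70, 70, 68, 67, 69, 67, 66, 67, 69, 70, 73, 79, 84, 85, 87, 86, 85, 80, 67, 48, 45, 57, 86, 118, 137, 146]
216 [137, 137, 136, 136, 143, 148, 140, 119, 95, 85, 91, 96, 97, 97, 98, 96, 96, 93, 92, 91, 88, 88, 87, 84, 82, 81, 79, 79, 77, 76, 75, 73, 72, 72, 69, 70, 67, 66, 67, 66, 67, 66, 66, 67, 66, 72, 78, 83, 86, 85, 86, 82, 72, 52, 43, 48, 77, 119, 141, 146]
225 [75, 76, 78, 82, 99, 128, 144, 137, 116, 97, 93, 96, 98, 98, 95, 93, 93, 92, 90, 89, 88, 87, 84, 83, 81, 79, 79, 77, 76, 74, 72, 71, 71, 70, 70, 68, 67, 65, 64, 64, 62, 66, 65, 64, 64, 63, 62, 58, 55, 54, 55, 58, 61, 63, 68, 72, 86, 119, 141, 146]
240 [71, 71, 69, 58, 43, 32, 32, 37, 46, 48, 48, 50, 49, 46, 54, 70, 81, 87, 86, 85, 85, 84, 82, 78, 80, 77, 76, 75, 74, 73, 71, 69, 68, 66, 68, 66, 65, 63, 62, 62, 62, 61, 58, 54, 49, 49, 47, 48, 51, 58, 53, 42, 35, 37, 43, 60, 70, 73, 72, 68]
255 [63, 48, 32, 28, 24, 27, 36, 50, 58, 61, 63, 62, 69, 78, 88, 88, 86, 86, 83, 82, 82, 80, 79, 77, 76, 74, 74, 73, 71, 72, 70, 67, 66, 66, 64, 64, 63, 62, 61, 61, 60, 60, 60, 61, 61, 61, 63, 62, 61, 61, 57, 47, 36, 30, 29, 30, 33, 46, 57, 62]
```

Request:
carry_out(rows=[0, -0.27, 0.17, -3, 0.1, 0.5, 0, 0, 0, 0, -3, 0, 0, 0, 0, 0, 0, -2, 0, 0, 0, 0, 0, 0, -1, 0, 0, 0, 0, 0, 0, 0, 0, 0, 0])

```text
time: 7.15
eef_pos: [0.4322, 0.0019, 0.2141]
tcp_rot: [0.991, 0.136, 0.003, 0.006]
contact_force: [0.4, -0.3, 0.0]
width: 0.241
```

```bash
python3 - <<'E'
from ring import *
from red import red
W=ring();red(readout.state()["eef_pos"][2]-.0347,W);cv2.imwrite("pics/w4.png",W["pixels"][:,:,::-1])
E
```

```text
[0.4322 0.0019 0.2141] [0.9907 0.1356 0.0027 0.0063]
[225 176  48  42 280] [248.3 197.8] [0.4328 0.0072 0.06  ] circle [0.4324 0.0071] 0.0165
[ 101   95   37   40 1124] [119.12989324 115.12900356] [0.4879 0.0625 0.1798]
[243 287  30  25 598] [257.21906355 299.13545151] [0.4338 0.0023 0.1798]
```

Request:
carry_out(rows=[0, -0.12, 0.48, 0, 0.1, 0.4, 0.5, 0, 0, 0, 0, 0, 0, 0])

```text
time: 7.45
eef_pos: [0.4317, 0.007, 0.2158]
tcp_rot: [0.99, 0.14, 0.001, 0.005]
contact_force: [-0.4, -0.1, -0.8]
width: 0.246
```

```bash
python3 - <<'E'
from ring import *
from red import red
W=ring();red(readout.state()["eef_pos"][2]-.0347,W);cv2.imwrite("pics/w5.png",W["pixels"][90:350,130:380,::-1].repeat(2,0).repeat(2,1))
E
```

```text
[0.4317 0.007  0.2158] [9.901e-01 1.401e-01 5.000e-04 5.000e-03]
[233 175  47  38 281] [255.9 197.4] [0.4328 0.0071 0.06  ] circle [0.4325 0.007 ] 0.0164
[ 112   94   37   40 1113] [129.83647799 114.23000898] [0.4879 0.0651 0.1811]
[243 287  30  25 598] [257.20401338 299.11371237] [0.4328 0.0074 0.1811]
```

View pics/w5.png

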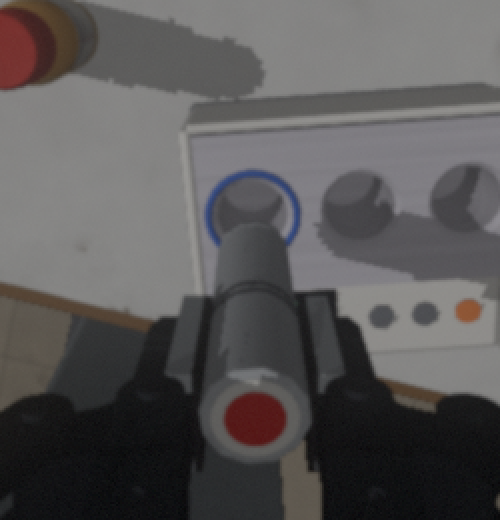

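Request:
carry_out(rows=[0, 0, 0, -1.2, 0, 0, 0, 0, 0, 0, -1.0, 0, 0, 0, 0, 0, 0, 0, 0, 0, 0])

```text
time: 7.88
eef_pos: [0.4317, 0.0067, 0.1922]
tcp_rot: [0.99, 0.14, 0.001, 0.005]
contact_force: [-0.8, 0.7, -1.0]
width: 0.243
```

Request:
carry_out(rows=[0, 0, 0, -0.8, 0, 0, 0, 0, 0, 0, -0.8, 0, 0, 0, 0, 0, 0, -0.8, 0, 0, 0, 0, 0, 0, -0.8, 0, 0, 0])

```text
time: 8.38
eef_pos: [0.4318, 0.0067, 0.1582]
tcp_rot: [0.99, 0.14, 0.001, 0.005]
contact_force: [0.2, 0.8, -1.1]
width: 0.24
```

Sliding in freely.

Request:
carry_out(rows=[0, 0, 0, -0.7, 0, 0, 0, 0, 0, 0, -0.6, 0, 0, 0, 0, 0, 0, -0.3, 0, 0, 0, 0, 0, 0, 0, 0, 0, 0])

```text
time: 8.88
eef_pos: [0.4316, 0.0068, 0.1405]
tcp_rot: [0.99, 0.14, 0.0, 0.005]
contact_force: [0.7, -0.4, -1.3]
width: 0.244
```

Request:
carry_out(rows=[0.5, 0, 0, 0, 0, 0, 0, 0.5, 0, 0, 0, 0, 0, 0, 0.5, 0, 0, 0, 0, 0, 0, 0.5, 0, 0, 0, 0, 0, 0, 0.5, 0, 0, 3, 0, 0, 0, 0.5, 0, 0, 5, 0, 0, 0, 0.5, 0, 0, 5, 0, 0, 0, 0.5, 0, 0, 3, 0, 0, 0, 0.5, 0, 0, 0, 0, 0, 0])

```text
time: 10.0
eef_pos: [0.431, 0.0069, 0.3063]
tcp_rot: [0.99, 0.14, 0.001, 0.005]
contact_force: [0.2, -0.1, -0.6]
width: 0.503
```

```bash
python3 - <<'E'
from ring import *
from red import red
W=ring();red(.105,W)
S=cam("scene");print("scene");red(.105,S);D=cam("side");print("side");red(.105,D)
a,ao=crop(S,245,260,80,60,6);cv2.imwrite("pics/v.png",np.hstack([a,cv2.resize(W["pixels"][100:340,150:370,::-1],(440,360))])[:, :800])
E
```

```text
[0.431  0.0069 0.3063] [9.901e-01 1.401e-01 8.000e-04 5.000e-03]
[239 152  34  27 122] [255.5 168.1] [0.4326 0.0071 0.06  ] circle [0.4324 0.0071] 0.0163
[155  92  25  28 526] [167.01901141 106.01520913] [0.4729 0.0936 0.105 ]
[251 175  11  10  93] [256.22580645 179.51612903] [0.4333 0.0069 0.105 ]
scene
[182 280  13  15 150] [188.20666667 287.3       ] [0.4509 0.1061 0.105 ]
side
[460 259  17  14 189] [467.83597884 265.37037037] [ 1.0152 -0.5112  0.105 ]
[299 271   7  17  96] [301.57291667 279.0625    ] [ 0.6363 -0.5044  0.105 ]
```

View pics/v.png

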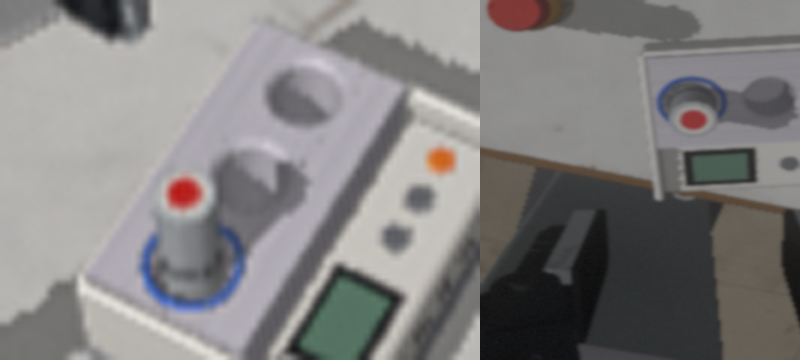

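Request:
carry_out(rows=[0.7, 1, -4.5, 0, -2.4, -3.2, 0, 0.7, 1, -4.5, 0, -2.4, -3.2, 0, 0.7, 1, -4.5, -0.5, -2.4, -3.2, 0, 0.7, 1, -4.5, -0.5, -2.4, -3.2, 0, 0.7, 0.4, -4.7, -0.5, -2.4, -3.2, 0, 0.7, 0, 0, 0, 0, 0, 0])

```text
time: 10.9
eef_pos: [0.4727, -0.226, 0.2811]
tcp_rot: [0.974, 0.14, 0.119, 0.13]
contact_force: [-0.6, 1.0, -0.3]
width: 0.695
```

```bash
python3 - <<'E'
from h import *
from scipy.spatial.transform import Rotation as R
s=readout.state();print(s["eef_pos"],R.from_quat(s["tcp_rot"]).as_matrix().round(3).tolist())
W=cam("wrist");cv2.imwrite("pics/w6.png",W["pixels"][:,:,::-1])
for p in[(.5114,-.2477,.1556),(.5317,-.2631,.08)]:print(proj(W,p))
E
```

```text
[ 0.47271111 -0.22598184  0.28110034] [[0.933, 0.241, 0.269], [0.303, -0.927, -0.219], [0.196, 0.286, -0.938]]
(np.float64(248.2274345765486), np.float64(203.0297379824538))
(np.float64(247.91919435028055), np.float64(173.81590707574546))
```

View pics/w6.png

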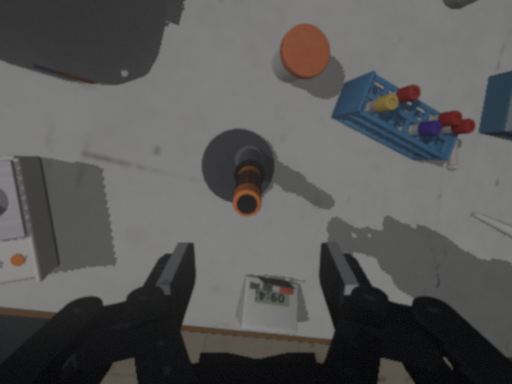

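Request:
carry_out(rows=[0.7, 0.2, 0.7, 0, 0, 0, 0, 0.7, 0.8, -0.6, -2.7, 0, 0, 0, 0.7, 0.4, -0.3, -1.3, 0, 0, 0, 0.7, 0, 0, 0, 0, 0, 0])

```text
time: 11.45
eef_pos: [0.4887, -0.2219, 0.2396]
tcp_rot: [0.974, 0.143, 0.119, 0.127]
contact_force: [-0.3, -0.2, 0.3]
width: 0.702
```

```bash
python3 - <<'E'
from h import *
from scipy.spatial.transform import Rotation as R
s=readout.state();M=R.from_quat(s["tcp_rot"]).as_matrix();p=s["eef_pos"];print(p,M[:,2].round(3))
W=cam("wrist")
h=cv2.cvtColor(W["pixels"],cv2.COLOR_RGB2HSV);m=((h[...,0]<18)&(h[...,1]>150)&(h[...,2]>60)).astype(np.uint8)
m=cv2.morphologyEx(m,cv2.MORPH_CLOSE,np.ones((9,9),np.uint8))
n,l,st,c=cv2.connectedComponentsWithStats(m)
for k in range(1,n):
    if st[k,4]>150:
        print(st[k],c[k].round(1))
        if abs(c[k][0]-250)<40:
            for v in range(st[k,1],st[k,1]+st[k,3],6):
                u=np.nonzero(l[v]==k)[0];print(v,u.min(),u.max(),end='; ')
for d in(.08,.1,.12,.15,.2):print(d,np.round(proj(W,p+d*M[:,2]),1))
E
```

```text
[ 0.48867009 -0.22188741  0.2395873 ] [ 0.268 -0.214 -0.939]
[321  48  27  33 447] [331.7  61.8]
[430  96  25  16 284] [442.5 103.8]
[474 123  38  25 601] [493.6 135.8]
[251 217  32  36 459] [264.1 230.6]
217 262 268; 223 255 270; 229 252 276; 235 251 281; 241 251 282; 247 252 281; 0.08 [257.9 246.5]
0.1 [257.9 230.3]
0.12 [257.8 217.1]
0.15 [257.8 201.4]
0.2 [257.7 182.2]
```

Request:
carry_out(rows=[0.7, 0, -0.6, 0, 0, 0, 0, 0.7, 0, 0, 0, 0, 0, 0, 0.7, 0.4, -0.35, -1.5, 0, 0, 0, 0.7, 0.4, -0.35, -1.5, 0, 0, 0, 0.7, 0, 0, 0, 0, 0, 0])

```text
time: 12.12
eef_pos: [0.4973, -0.2359, 0.2096]
tcp_rot: [0.974, 0.142, 0.12, 0.128]
contact_force: [-0.6, 0.3, -0.4]
width: 0.702
```

```bash
cat > hd.py <<'E'
from h import *
from scipy.spatial.transform import Rotation as R
s=readout.state();M=R.from_quat(s["tcp_rot"]).as_matrix();p=s["eef_pos"];print(p,M[:,2].round(3))
W=cam("wrist")
h=cv2.cvtColor(W["pixels"],cv2.COLOR_RGB2HSV);m=((h[...,0]<18)&(h[...,1]>150)&(h[...,2]>60)).astype(np.uint8)
m=cv2.morphologyEx(m,cv2.MORPH_CLOSE,np.ones((9,9),np.uint8))
n,l,st,c=cv2.connectedComponentsWithStats(m)
for k in range(1,n):
    if st[k,4]>150 and abs(c[k][0]-250)<40:
            print(st[k],c[k].round(1))
            for v in range(st[k,1],st[k,1]+st[k,3],6):
                u=np.nonzero(l[v]==k)[0];print(v,u.min(),u.max(),end='; ')
for d in(.02,.04,.06,.08,.1):print(d,np.round(proj(W,p+d*M[:,2]),1))
cv2.imwrite("pics/hd%d.png"%(s["time"]*100),W["pixels"][:,:,::-1])
E
python3 hd.py
```

```text
[ 0.49727641 -0.23587957  0.20961819] [ 0.271 -0.215 -0.938]
[241 201  26  14 154] [252.9 206.7]
201 254 255; 207 244 264; 213 241 243; [234 228  40  50 791] [252.1 253.9]
228 253 253; 234 252 253; 240 244 258; 246 239 264; 252 237 266; 258 236 267; 264 235 272; 270 234 273; 276 271 272; 0.02 [258.2 328.8]
0.04 [258.1 293.2]
0.06 [258.  266.8]
0.08 [257.9 246.5]
0.1 [257.9 230.3]
```

Request:
carry_out(rows=[0.7, 0, 0.2, 0, 0, 0, 0, 0.7, 0.5, -0.4, -1.8, 0, 0, 0, 0.7, 0.5, -0.4, -1.8, 0, 0, 0, 0.7, 0, 0, 0, 0, 0, 0])

```text
time: 12.68
eef_pos: [0.508, -0.2413, 0.1746]
tcp_rot: [0.974, 0.143, 0.121, 0.128]
contact_force: [0.6, 0.1, 0.8]
width: 0.699
```

```bash
python3 hd.py
```

```text
[ 0.50801785 -0.24127088  0.174646  ] [ 0.273 -0.215 -0.938]
[ 233  226   53  130 3412] [258.9 285.1]
226 256 260; 232 245 271; 238 242 274; 244 241 275; 250 246 268; 256 246 269; 262 244 269; 268 244 270; 274 243 270; 280 244 272; 286 244 272; 292 242 278; 298 242 280; 304 241 282; 310 238 283; 316 238 283; 322 235 284; 328 233 285; 334 234 284; 340 236 283; 346 239 279; 352 247 270; 0.02 [258.2 328.8]
0.04 [258.1 293.2]
0.06 [258.  266.8]
0.08 [257.9 246.5]
0.1 [257.9 230.3]
```

Request:
carry_out(rows=[0, 0, 0, 0, 0, 0, 0, 0, 0, 0, 0, 0, 0, 0, 0, 0, 0, 0, 0, 0, 0, 0, 0, 0, 0, 0, 0, 0, 0, 0, 0, 0, 0, 0, 0])

```text
time: 13.35
eef_pos: [0.5082, -0.2412, 0.1776]
tcp_rot: [0.974, 0.142, 0.123, 0.129]
contact_force: [-1.2, -1.6, -1.4]
width: 0.221
```

Request:
carry_out(rows=[0, -0.27, 0.21, 0.94, 0, 0, 0, 0, -0.4, 0.32, 1.4, 0, 0, 0, 0, -0.4, 0.32, 1.4, 0, 0, 0, 0, -0.4, 0.32, 1.4, 0, 0, 0, 0, -0.4, 0.32, 1.4, 0, 0, 0, 0, -0.4, 0.32, 1.4, 0, 0, 0, 0, -0.4, 0.32, 1.4, 0, 0, 0, 0, -0.4, 0.32, 1.8, 0, 0, 0, 0, 0, 0, 1.5, 0, 0, 0, 0, 0, 0, 0, 0, 0, 0])

```text
time: 14.6
eef_pos: [0.4746, -0.2145, 0.3143]
tcp_rot: [0.973, 0.142, 0.124, 0.129]
contact_force: [0.4, -0.3, -0.9]
width: 0.217
```

Request:
carry_out(rows=[0, -0.6, 2, 1, 2.1, 2.7, 0, 0, -0.7, 4, 0.5, 2.1, 2.7, 0, 0, -0.7, 4, 0, 2.1, 2.7, 0, 0, -0.7, 4, 0, 2.1, 2.7, 0, 0, -0.7, 4, 0, 2.1, 2.7, 0, 0, -0.7, 4, 0, 2.1, 2.6, 0, 0, 0, 0, 0, 0, 0, 0])

```text
time: 15.48
eef_pos: [0.4295, 0.0121, 0.3269]
tcp_rot: [0.99, 0.144, -0.006, -0.003]
contact_force: [0.1, -1.1, -0.6]
width: 0.219
```

```bash
cat > tip.py <<'E'
from red import *
from scipy.spatial.transform import Rotation as R
s=readout.state();M=R.from_quat(s["tcp_rot"]).as_matrix();p=s["eef_pos"];print(p.round(4),s["tcp_rot"].round(4) if hasattr(s["tcp_rot"],"round") else s["tcp_rot"],M[:,2].round(4))
W=cam("wrist");red(.105,W)
S=cam("scene");D=cam("side")
cs=[]
for I,n in((S,"scene"),(D,"side")):
    h=cv2.cvtColor(I["pixels"],cv2.COLOR_RGB2HSV)
    u0,v0=map(int,proj(I,p+.1*M[:,2]))
    c,o=crop(I,u0,v0+8,66,80,6);cs.append(c);print(n,o)
cs.append(cv2.resize(W["pixels"][120:384,190:320,::-1],None,fx=1.8,fy=1.8)[:480])
H=min(c.shape[0] for c in cs);o=np.hstack([c[:H] for c in cs])
print(o.shape,[c.shape for c in cs])
cv2.imwrite("pics/tip%d.png"%(s["time"]*100),o[:,:1100])
E
python3 tip.py
```

```text
[0.4295 0.0121 0.3269] [ 0.9895  0.1443 -0.0057 -0.0032] [-0.0123  0.0047 -0.9999]
[172  89  24  25 454] [183.38105727 101.25330396] [0.4727 0.0945 0.105 ]
[262 167  10  10  82] [266.31707317 171.40243902] [0.4331 0.0067 0.105 ]
scene (197, 197)
side (160, 82)
(475, 1026, 3) [(480, 396, 3), (480, 396, 3), (475, 234, 3)]
```

Request:
carry_out(rows=[0, 0.35, -0.52, -1.5, -0.3, -0.7, 0, 0, 0, 0, 0, 0, 0, 0])

```text
time: 15.88
eef_pos: [0.4332, 0.0024, 0.3115]
tcp_rot: [0.99, 0.141, 0.001, 0.002]
contact_force: [0.5, -0.6, -0.8]
width: 0.217
```

```bash
python3 - <<'E'
import re
t=open('tip.py').read()
t=t.replace("u0,v0+8,66,80,6","u0,v0+8,44,80,6").replace("[:,:1100]","[:,:800]").replace("[120:384,190:320,::-1],None,fx=1.8,fy=1.8","[120:384,190:330,::-1],None,fx=1.8,fy=1.8")
open('tip.py','w').write(t)
E
python3 tip.py; ls pics
```

```text
[0.4332 0.0024 0.3115] [9.900e-01 1.414e-01 6.000e-04 1.700e-03] [ 0.0017 -0.0032 -1.    ]
[153  94  25  26 500] [165.092 106.636] [0.473  0.0933 0.105 ]
[247 174  11  11  92] [252.13043478 179.05434783] [0.4332 0.0068 0.105 ]
scene (211, 197)
side (173, 89)
(475, 780, 3) [(480, 264, 3), (480, 264, 3), (475, 252, 3)]
a.png
b.png
e.png
hd1212.png
hd1267.png
scene0.png
side0.png
tip1547.png
tip1587.png
v.png
w1.png
w2.png
w3.png
w4.png
w5.png
w6.png
```

View pics/tip1587.png

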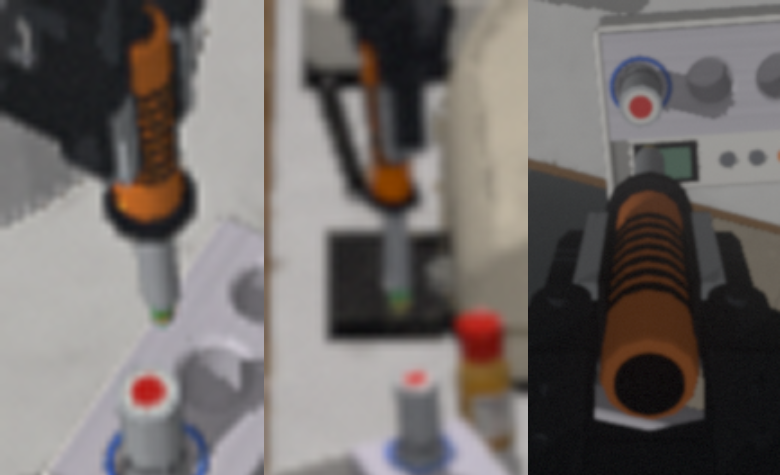

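```bash
python3 - <<'E'
from h import *
S=cam("scene");D=cam("side")
f=lambda x,y,o:(x/6+o[0]-.4,y/6+o[1]-.4)
a=(211,197);b=(173,89)
t=tri(ray(S,*f(162,318,a)),ray(D,*f(136,307,b)));c=tri(ray(S,*f(150,205,a)),ray(D,*f(128,196,b)));d=tri(ray(S,*f(149,390,a)),ray(D,*f(150,379,b)))
print("tip",t,"collar",c,"dot",d);v=c-t;print(np.linalg.norm(v),v/np.linalg.norm(v))
E
```

```text
tip [0.42901056 0.00106021 0.15112478] collar [0.4289814  0.00171088 0.21216567] dot [0.43366032 0.00529398 0.1061714 ]
0.06104435972694648 [-4.77677927e-04  1.06589341e-02  9.99943078e-01]
```

Request:
carry_out(rows=[0, 0.3, 0.43, -1.6, 0, 0, 0, 0, 0, 0, -1.4, 0, 0, 0, 0, 0, 0, 0, 0, 0, 0])

```text
time: 16.5
eef_pos: [0.4369, 0.0076, 0.2825]
tcp_rot: [0.99, 0.142, 0.002, 0.002]
contact_force: [0.1, 0.1, -0.9]
width: 0.219
```

```bash
python3 - <<'E'
from red import *
s=readout.state();p=s["eef_pos"];print(p.round(4),np.round(s["tcp_rot"],4))
cs=[]
for n in("scene","side"):
    I=cam(n);u,v=map(int,proj(I,(.433,.006,.115)));c,o=crop(I,u,v-8,40,60,10);cs.append(c);print(n,o)
cv2.imwrite("pics/last.png",np.hstack(cs))
W=cam("wrist");red(.105,W)
E
```

```text
[0.4369 0.0076 0.2825] [0.9899 0.1419 0.0023 0.0017]
scene (215, 221)
side (177, 111)
[148 101  28  30 604] [161.3807947  116.03311258] [0.4738 0.0932 0.105 ]
[251 190  12  11 103] [256.50485437 195.32038835] [0.4336 0.0069 0.105 ]
```

View pics/last.png

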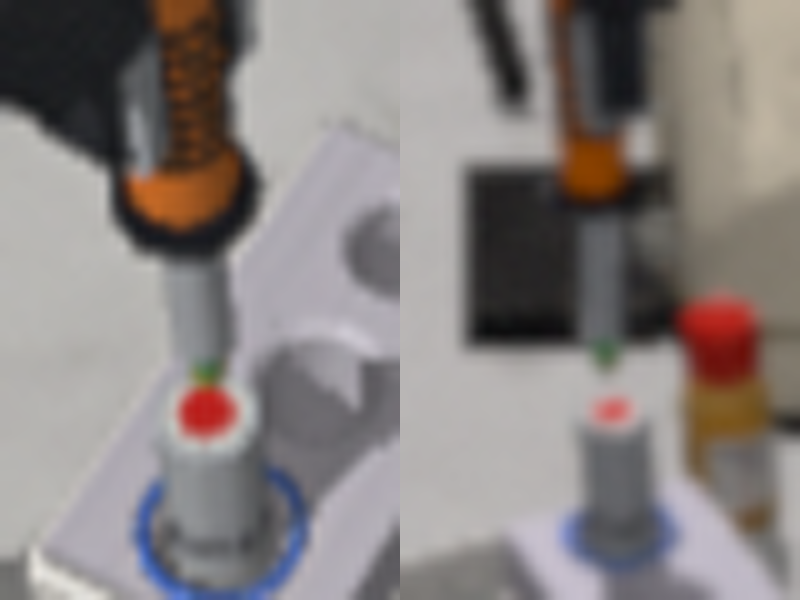

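```bash
python3 - <<'E'
from h import *
S=cam("scene");D=cam("side")
f=lambda x,y,o:(x/10+o[0]-.45,y/10+o[1]-.45)
a=(215,221);b=(177,111)
for yy in(380,388):
    print("tip",tri(ray(S,*f(207,yy,a)),ray(D,*f(205,367,b))).round(4))
print("dot",tri(ray(S,*f(208,412,a)),ray(D,*f(213,411,b))).round(4),"dot z.105",onz(S,*f(208,412,a),.105).round(4),onz(D,*f(213,411,b),.105).round(4))
# tip assumed directly: solve xy in each camera for z=.121
for z in(.118,.122,.126):print(z,onz(S,*f(207,384,a),z).round(4),onz(D,*f(205,367,b),z).round(4))
E
```

```text
tip [0.4324 0.0064 0.1212]
tip [0.4319 0.0073 0.1204]
dot [0.434  0.0057 0.1061] dot z.105 [0.4351 0.0054 0.105 ] [0.4336 0.0068 0.105 ]
0.118 [0.4336 0.0059 0.118 ] [0.4321 0.0112 0.118 ]
0.122 [0.4315 0.0072 0.122 ] [0.4322 0.0051 0.122 ]
0.126 [0.4295 0.0086 0.126 ] [ 0.4322 -0.0011  0.126 ]
```

Request:
carry_out(rows=[0, 0.2, -0.1, 0, 0, 0, 0, 0, 0, 0, -0.6, 0, 0, 0, 0, 0, 0, -0.5, 0, 0, 0, 0, 0, 0, 0, 0, 0, 0])

```text
time: 17.25
eef_pos: [0.4397, 0.0065, 0.2722]
tcp_rot: [0.99, 0.142, 0.004, 0.002]
contact_force: [0.3, 0.2, -0.9]
width: 0.221
```

```bash
cat > f.py <<'E'
from red import *
L=[]
for k in range(6):
    s=readout.state();L.append(s["contact_force"]);W=cam("wrist")
print(np.mean(L,0).round(2),np.std(L,0).round(2),np.round(s["eef_pos"],4),np.round(s["tcp_rot"],4),s["width"]);red(.105,W)
E
python3 f.py
```

```text
[-0.13  0.08 -0.87] [0.4  0.31 0.36] [0.4399 0.0065 0.2728] [0.9899 0.1416 0.0042 0.0019] 0.21835207334022935
[142 105  28  30 651] [155.55913978 120.24270353] [0.4744 0.0928 0.105 ]
```

Request:
carry_out(rows=[0, 0, 0, -0.5, 0, 0.4, 0, 0, 0, 0, -0.2, 0, 0, 0, 0, 0, 0, 0, 0, 0, 0])

```text
time: 17.92
eef_pos: [0.4401, 0.0065, 0.2654]
tcp_rot: [0.99, 0.142, 0.001, 0.001]
contact_force: [0.2, 0.1, 0.9]
width: 0.217
```

```bash
python3 f.py
```

```text
[0.05 0.09 0.68] [0.38 0.24 0.53] [0.4401 0.0065 0.2656] [9.899e-01 1.416e-01 8.000e-04 1.400e-03] 0.22236148401570396
[139 104  29  31 681] [152.989721   119.71512482] [0.4745 0.0926 0.105 ]
```

Request:
carry_out(rows=[0, 0, 0, -0.35, 0, 0, 0, 0, 0, 0, 0, 0, 0, 0, 0, 0, 0, 0, 0, 0, 0])

```text
time: 18.6
eef_pos: [0.4402, 0.0065, 0.262]
tcp_rot: [0.99, 0.142, 0.001, 0.001]
contact_force: [-0.1, 0.2, 2.7]
width: 0.216
```

```bash
python3 f.py; python3 - <<'E'
from h import *
# numeric check: green tip / brass & red pixels near contact in both cameras
for n in("scene","side"):
    I=cam(n);h=cv2.cvtColor(I["pixels"],cv2.COLOR_RGB2HSV);u,v=map(int,proj(I,(.434,.006,.105)))
    s=np.s_[v-10:v+8,u-9:u+10];H=h[s]
    g=(H[...,0]>25)&(H[...,0]<85)&(H[...,1]>70);r=((H[...,0]<9)|(H[...,0]>170))&(H[...,1]>90)
    print(n,(u,v))
    for a in range(18):print(v-10+a,''.join('G' if g[a,b] else 'R' if r[a,b] else '.' for b in range(19)))
E
```

```text
[0.01 0.   1.79] [0.56 0.48 0.6 ] [0.4402 0.0065 0.262 ] [0.9899 0.1416 0.001  0.0015] 0.2187379551929396
[137 105  30  31 703] [151.58890469 120.36842105] [0.4745 0.0925 0.105 ]
scene (235, 262)
252 ...................
253 ...................
254 ...................
255 ...................
256 ...................
257 ...................
258 ...................
259 ...................
260 ...................
261 .......R...RR......
262 .......RR.RRR......
263 .......RRRRR.......
264 ........RRR........
265 ...................
266 ...................
267 ...................
268 ...................
269 ...................
side (198, 151)
141 ................RRR
142 ...............RRRR
143 ...............RRRR
144 ................RRR
145 ................RRR
146 .................RR
147 .................RR
148 .................RR
149 ...................
150 ...................
151 ........RR.........
152 ........RR.........
153 ...................
154 ...................
155 ...................
156 ...................
157 ...................
158 ...................
```

```bash
python3 -c "
from bench import workorder,readout
print(workorder.job_done());s=readout.state();print(s['time'],s['eef_pos'],s['contact_force'])"
```

```text
the job is handed in; nothing more can be done
None
the job is handed in; nothing more can be done
```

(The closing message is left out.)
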